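Rake plaster chunks into an even drying layer

ROBOT

A 6-joint arm with a two-finger parallel gripper is mounted at the origin on the work surface. World frame = base frame: x ahead of the robot, y to its left, z up, the work surface at z = 0. Lengths are in mm, angles in rad, forces in N, time in s.
With the tool pointing down it reaches from about 400 to 825 mm from the base axis. Payload 7 kg.
Tool frame: the origin (TCP) lies at the very end of the fingers, on their centre line; the grasp point (between the pads) lies 19 mm behind it; z points along the fingers, y is the line along which they close (so a half turn about z gives the same grasp; the last joint's range is limited). The gripper opens to 88 mm and grips with 3 to 60 N. Pads are 19 mm wide; open, the fingers measure 130 mm over their backs; the gripper's body (78 mm by 193 mm) begins 47 mm behind the grasp point.
Start: joints at [-0.852, 0.359, 0.012, 0, -1.224, -0.288], TCP at [281.85, -613.315, 226.561] pointing down, gripper open.
Joint ranges: [-3.07, 3.07], [-1.43, 2.12], [-1.02, 1.25], [-3.03, 1.67], [-3.05, -0], [-3.03, 3.03]. Speed limits (rad/s): [2.39, 2.39, 3.01, 3.14, 3.14, 3.14].

INTERFACE

Orientations are given as a unit quaternion [x, y, z, w].
In Python, from plant import bot gives the robot as it stands. Calls block until the motion is done:
- bot.move_ptp(position, orientation): joint-space move of the TCP to a pose.
- bot.line_to(position, velocity=150, ori=None): straight line of the TCP; ori=None keeps the orientation; velocity is the mean speed in mm/s.
- bot.move_joints(angles): joint-space move.
- bot.move_gripper(opening, force=None): finger opening in mm; force is the grip in N (None keeps the last); returns when the fingers have stopped.
- bot.pause(seconds).
- bot.solve_ik(position, orientation): joint angles nearest the present ones, or None.
- bot.read_state(): the state.
- bot.camera(name): name is "side" or "top" or "wrist"; returns the picture (384x512x3 uint8, red, green, blue); there is no depth.
- bot.get_calibration(name): a dict with "fx", "fy", "cx", "cy" (pixels), "view" (4x4, takes a point from world to camera coordinates); the wrist camera has in their place "T_tool_cam" (4x4, takes a point from camera to tool coordinates, whose origin is the TCP and whose axes are the flange's). Camera axes: x right, y up, looking along -z (the intrinsics and any distortion apply to the point x, -y, -z); pixel columns grow to the right and rows downward; lengths in mm; the calibration is good to about 2 mm. The wrist camera is an equidistant fisheye: a pixel r from the principal point sees the ray r / f radians off the axis. A picture is of the moment at which its call begins: read the wrist's pose just before it. get_calibration takes no time and is no camera call.
A pose or a line that the arm cannot do raises bot.Unreachable and nothing moves.
- bot.close_job(): hands the job in; it is judged then, once.
The state is a dict: "t": time; "joint_pos": joint angles; "qvel": joint speeds; "tau": joint torques, N m; "tcp_pos": TCP position; "eef_rot": TCP orientation; "contact_force": force on the tool from outside, world axes, zero at the start; "moment": the same for the moment, N m; "width": finger opening in mm; "finger_force": force on a finger pad.
Only numpy, scipy, OpenCV 4.12 (cv2) and the standard library are available. Lean on these libraries where they do the work, as an engineer would, in place of code of your own. Each camera call takes 0.05 s, during which the arm holds its last target. There are 200 camera calls.

TASK

Take the little rake from its stand and rake the heap of seven plaster chunks out over the tray's bed, tines sliding lightly on the cork, until they lie in a single layer with at least two chunks in each marked third of the tray. Move the chunks only with the rake, do not press hard on the soft bed or squeeze the fragile chunks, keep everything in the tray, and leave the other things on the bench alone. Then stand the rake back upright in its stand and let go.

Things in the scene. Friction and masses are not known exactly. Their poses are not given: they have to be found in the camera images.
- tray: Open wooden tray fixed to the bench. Outside 170 x 290 mm, walls 42 mm high, 10 thick; inside 150 mm wide (its x, +-75) and 270 long (its y, +-135). Origin: centre of the underside, z up. Dark blocks, 8 mm high, on the long walls' rims mark the thirds of the length, at y = -45 and +45 mm. The level cork bed inside lies 12 to 24 mm above the origin: different each time, not measured.
- bed (a joint): How far the tray's cork bed is pressed down into its foam pad, in m: 0 free, at most 0.008. It gives straight down about 1 mm for every 6 N after the first 2 N or so, and springs back. It is delicate: a few newtons from the rake (1 to 5) are right, 8 N is too much.
- rake: Hand rake, 150 g. Origin: centre of the tine tips, z up the handle. Steel head 44 mm broad (its y), 12 to 14 thick (its x): four flat tines, 34 mm long, 7 wide, 5 apart, below a bar that ends 46 mm above the tips; both broad faces can push. Upright square wooden handle 22 x 22 mm, sides along x and y, from 46 to 120 mm above the tips; best held about 95 mm above the tips.
- stand: Fixed wooden rake stand, 60 x 90 x 34 mm high. Origin: centre of its underside, z up. An open-topped slot in the middle, 20 mm wide along its x axis and 58 mm long along its y axis, with a floor 10 mm above the origin; the rake stands upright in it, tines down, its x axis along the stand's x.
- giftbox: Loose bystander: dark red lidded gift box, about 74 x 64 x 55 mm high, origin centre of the underside.
- glue: Loose bystander: cream glue bottle, 80 mm in diameter, 170 mm high, origin centre of the underside.
- elephant: Loose bystander: papier-mache elephant figure, about 150 x 65 x 95 mm high, origin under the body's centre.
- chunk0: White dry plaster chunk, fragile (12 N is too much), roughly a block 30 x 27 x 22 mm high, 25 g; origin at its middle. At the start it lies on the bed in the heap: two loose rows across one end of the tray (either end), 40 and 74 mm from that end wall, with columns near the middle line and 47 mm to either side (one place in the outer row is empty).
- chunk1: White dry plaster chunk, fragile (12 N is too much), roughly a block 28 x 30 x 22 mm high, 25 g; origin at its middle. At the start it lies on the bed in the heap: two loose rows across one end of the tray (either end), 40 and 74 mm from that end wall, with columns near the middle line and 47 mm to either side (one place in the outer row is empty).
- chunk2: White dry plaster chunk, fragile (12 N is too much), roughly a block 31 x 28 x 22 mm high, 25 g; origin at its middle. At the start it lies on the bed in the heap: two loose rows across one end of the tray (either end), 40 and 74 mm from that end wall, with columns near the middle line and 47 mm to either side (one place in the outer row is empty).
- chunk3: White dry plaster chunk, fragile (12 N is too much), roughly a block 29 x 26 x 22 mm high, 25 g; origin at its middle. At the start it lies on the bed in the heap: two loose rows across one end of the tray (either end), 40 and 74 mm from that end wall, with columns near the middle line and 47 mm to either side (one place in the outer row is empty).
- chunk4: White dry plaster chunk, fragile (12 N is too much), roughly a block 27 x 30 x 22 mm high, 25 g; origin at its middle. At the start it lies on the bed in the heap: two loose rows across one end of the tray (either end), 40 and 74 mm from that end wall, with columns near the middle line and 47 mm to either side (one place in the outer row is empty).
- chunk5: White dry plaster chunk, fragile (12 N is too much), roughly a block 28 x 27 x 22 mm high, 25 g; origin at its middle. At the start it lies on top of a chunk of the middle column.
- chunk6: White dry plaster chunk, fragile (12 N is too much), roughly a block 30 x 26 x 22 mm high, 25 g; origin at its middle. At the start it lies on top of a chunk of the middle column.

How it is judged (in metres and radians):
On the way, in this order (a step that is already met when the one before it is completed fails the run):
1. The rake is taken up out of its stand, in the gripper (z of rake in the frame of stand above 0.045 m and contact force between the fingers and rake above 1 N), for 0.1 s.
2. The rake is drawn over the cork bed with its tines in touch with it (over 1 N, moving faster than 20 mm/s, for 0.8 s) (contact force between rake and bed above 1 N and linear speed of rake above 0.02 m/s), for 0.8 s.
At the end, for the whole second after the job is handed in: All chunks at rest in the tray in one layer (middles under 42 mm above the tray's origin), at least two in each third of its length (bounds y = -45, +45 mm); the rake at rest in its stand: within 12 mm of its middle, tips under 16 mm above its origin, tilt under 0.3 rad, released (((y of chunk0 in the frame of tray below -0.045 m and (y of chunk1 in the frame of tray below -0.045 m or y of chunk2 in the frame of tray below -0.045 m or y of chunk3 in the frame of tray below -0.045 m or y of chunk4 in the frame of tray below -0.045 m or y of chunk5 in the frame of tray below -0.045 m or y of chunk6 in the frame of tray below -0.045 m)) or (y of chunk1 in the frame of tray below -0.045 m and (y of chunk2 in the frame of tray below -0.045 m or y of chunk3 in the frame of tray below -0.045 m or y of chunk4 in the frame of tray below -0.045 m or y of chunk5 in the frame of tray below -0.045 m or y of chunk6 in the frame of tray below -0.045 m)) or (y of chunk2 in the frame of tray below -0.045 m and (y of chunk3 in the frame of tray below -0.045 m or y of chunk4 in the frame of tray below -0.045 m or y of chunk5 in the frame of tray below -0.045 m or y of chunk6 in the frame of tray below -0.045 m)) or (y of chunk3 in the frame of tray below -0.045 m and (y of chunk4 in the frame of tray below -0.045 m or y of chunk5 in the frame of tray below -0.045 m or y of chunk6 in the frame of tray below -0.045 m)) or (y of chunk4 in the frame of tray below -0.045 m and (y of chunk5 in the frame of tray below -0.045 m or y of chunk6 in the frame of tray below -0.045 m)) or (y of chunk5 in the frame of tray below -0.045 m and y of chunk6 in the frame of tray below -0.045 m)) and ((y of chunk0 in the frame of tray between -0.045 and 0.045 m and (y of chunk1 in the frame of tray between -0.045 and 0.045 m or y of chunk2 in the frame of tray between -0.045 and 0.045 m or y of chunk3 in the frame of tray between -0.045 and 0.045 m or y of chunk4 in the frame of tray between -0.045 and 0.045 m or y of chunk5 in the frame of tray between -0.045 and 0.045 m or y of chunk6 in the frame of tray between -0.045 and 0.045 m)) or (y of chunk1 in the frame of tray between -0.045 and 0.045 m and (y of chunk2 in the frame of tray between -0.045 and 0.045 m or y of chunk3 in the frame of tray between -0.045 and 0.045 m or y of chunk4 in the frame of tray between -0.045 and 0.045 m or y of chunk5 in the frame of tray between -0.045 and 0.045 m or y of chunk6 in the frame of tray between -0.045 and 0.045 m)) or (y of chunk2 in the frame of tray between -0.045 and 0.045 m and (y of chunk3 in the frame of tray between -0.045 and 0.045 m or y of chunk4 in the frame of tray between -0.045 and 0.045 m or y of chunk5 in the frame of tray between -0.045 and 0.045 m or y of chunk6 in the frame of tray between -0.045 and 0.045 m)) or (y of chunk3 in the frame of tray between -0.045 and 0.045 m and (y of chunk4 in the frame of tray between -0.045 and 0.045 m or y of chunk5 in the frame of tray between -0.045 and 0.045 m or y of chunk6 in the frame of tray between -0.045 and 0.045 m)) or (y of chunk4 in the frame of tray between -0.045 and 0.045 m and (y of chunk5 in the frame of tray between -0.045 and 0.045 m or y of chunk6 in the frame of tray between -0.045 and 0.045 m)) or (y of chunk5 in the frame of tray between -0.045 and 0.045 m and y of chunk6 in the frame of tray between -0.045 and 0.045 m)) and ((y of chunk0 in the frame of tray above 0.045 m and (y of chunk1 in the frame of tray above 0.045 m or y of chunk2 in the frame of tray above 0.045 m or y of chunk3 in the frame of tray above 0.045 m or y of chunk4 in the frame of tray above 0.045 m or y of chunk5 in the frame of tray above 0.045 m or y of chunk6 in the frame of tray above 0.045 m)) or (y of chunk1 in the frame of tray above 0.045 m and (y of chunk2 in the frame of tray above 0.045 m or y of chunk3 in the frame of tray above 0.045 m or y of chunk4 in the frame of tray above 0.045 m or y of chunk5 in the frame of tray above 0.045 m or y of chunk6 in the frame of tray above 0.045 m)) or (y of chunk2 in the frame of tray above 0.045 m and (y of chunk3 in the frame of tray above 0.045 m or y of chunk4 in the frame of tray above 0.045 m or y of chunk5 in the frame of tray above 0.045 m or y of chunk6 in the frame of tray above 0.045 m)) or (y of chunk3 in the frame of tray above 0.045 m and (y of chunk4 in the frame of tray above 0.045 m or y of chunk5 in the frame of tray above 0.045 m or y of chunk6 in the frame of tray above 0.045 m)) or (y of chunk4 in the frame of tray above 0.045 m and (y of chunk5 in the frame of tray above 0.045 m or y of chunk6 in the frame of tray above 0.045 m)) or (y of chunk5 in the frame of tray above 0.045 m and y of chunk6 in the frame of tray above 0.045 m)) and z of chunk0 in the frame of tray between 0.012 and 0.042 m and x of chunk0 in the frame of tray between -0.075 and 0.075 m and y of chunk0 in the frame of tray between -0.135 and 0.135 m and linear speed of each of chunk0, chunk1, chunk2, chunk3, chunk4, chunk5, chunk6, rake below 0.02 m/s and z of chunk1 in the frame of tray between 0.012 and 0.042 m and x of chunk1 in the frame of tray between -0.075 and 0.075 m and y of chunk1 in the frame of tray between -0.135 and 0.135 m and z of chunk2 in the frame of tray between 0.012 and 0.042 m and x of chunk2 in the frame of tray between -0.075 and 0.075 m and y of chunk2 in the frame of tray between -0.135 and 0.135 m and z of chunk3 in the frame of tray between 0.012 and 0.042 m and x of chunk3 in the frame of tray between -0.075 and 0.075 m and y of chunk3 in the frame of tray between -0.135 and 0.135 m and z of chunk4 in the frame of tray between 0.012 and 0.042 m and x of chunk4 in the frame of tray between -0.075 and 0.075 m and y of chunk4 in the frame of tray between -0.135 and 0.135 m and z of chunk5 in the frame of tray between 0.012 and 0.042 m and x of chunk5 in the frame of tray between -0.075 and 0.075 m and y of chunk5 in the frame of tray between -0.135 and 0.135 m and z of chunk6 in the frame of tray between 0.012 and 0.042 m and x of chunk6 in the frame of tray between -0.075 and 0.075 m and y of chunk6 in the frame of tray between -0.135 and 0.135 m and horizontal distance between rake and stand below 0.012 m and z of rake in the frame of stand below 0.016 m and angle between rake's own z axis and vertical below 0.3 rad); the robot touches nothing.
It fails at once if The rake presses on the bed with more than 8 N (contact force between rake and bed above 8 N).
It fails at once if The rake presses on the tray's walls with more than 15 N (contact force between rake and tray above 15 N).
It fails at once if The rake presses on a chunk with more than 12 N (contact force between rake and chunk0 above 12 N or contact force between rake and chunk1 above 12 N or contact force between rake and chunk2 above 12 N or contact force between rake and chunk3 above 12 N or contact force between rake and chunk4 above 12 N or contact force between rake and chunk5 above 12 N or contact force between rake and chunk6 above 12 N).
It fails at once if The gripper or arm touches a chunk or the bed (contact force between any of the fingers, the arm and chunk0 above 0.4 N or contact force between any of the fingers, the arm and chunk1 above 0.4 N or contact force between any of the fingers, the arm and chunk2 above 0.4 N or contact force between any of the fingers, the arm and chunk3 above 0.4 N or contact force between any of the fingers, the arm and chunk4 above 0.4 N or contact force between any of the fingers, the arm and chunk5 above 0.4 N or contact force between any of the fingers, the arm and chunk6 above 0.4 N or contact force between any of the fingers, the arm and bed above 0.4 N).
It fails at once if The gift box, glue bottle or elephant is moved more than 20 mm (distance of any of giftbox, glue, elephant from where it was at the start of the episode above 0.02 m).
It also fails if it takes over 64 s, if anything falls off the work surface, if the arm or the gripper's body presses on something with over 40 N, if the wrist force passes 120 N, or if a joint passes its speed limit or range.

## Working session

There is one attempt and no reset: what is moved stays moved. The work goes in short steps, each a Python script; the robot and the scene stay as the last script left them, time stands still between calls to the robot, and variables do not carry over. Pictures are saved under pics/ and viewed, at most 10 in all, crops included, and the job is handed in when it is done.

```bash
ls && mkdir -p pics && python3 - <<'E'
from plant import bot
import cv2, numpy as np
s=bot.read_state(); print({k:np.round(v,3) for k,v in s.items()})
for n in ("top","side"):
    im=bot.camera(n); cv2.imwrite(f"pics/{n}0.png",im[...,::-1])
    c=bot.get_calibration(n); print(n,{k:np.round(v,3).tolist() for k,v in c.items()})
c=bot.get_calibration("wrist"); print({k:np.round(v,3).tolist() for k,v in c.items()})
a=cv2.imread("pics/top0.png");b=cv2.imread("pics/side0.png")
E
```

```text
pics
{'t': np.float64(0.0), 'joint_pos': array([-0.852,  0.359,  0.011, -0.   , -1.224, -0.288]), 'qvel': array([ 0.   , -0.001, -0.002, -0.001,  0.   , -0.   ]), 'tau': array([ 2.0000e-03, -5.8271e+01,  2.9305e+01,  6.9970e+00,  7.0000e-03,
       -0.0000e+00]), 'tcp_pos': array([ 281.648, -612.878,  225.648]), 'eef_rot': array([-0.214,  0.977,  0.001, -0.   ]), 'contact_force': array([-0.747, -0.431, -0.235]), 'moment': array([ 0.021,  0.038, -0.04 ]), 'finger_force': np.float64(0.0), 'width': np.float64(87.58)}
top {'fx': 478.757, 'fy': 478.757, 'cx': 248.88, 'cy': 191.121, 'view': [[0.02, -1.0, 0.009, -20.442], [0.982, 0.021, 0.185, -557.604], [-0.186, 0.005, 0.983, -1165.403], [0.0, 0.0, 0.0, 1.0]]}
side {'fx': 479.667, 'fy': 479.667, 'cx': 254.621, 'cy': 194.851, 'view': [[-0.996, -0.087, 0.017, 561.994], [0.066, -0.595, 0.801, -98.361], [-0.059, 0.799, 0.598, -1197.035], [0.0, 0.0, 0.0, 1.0]]}
{'fx': 297.319, 'fy': 297.319, 'cx': 257.035, 'cy': 195.182, 'T_tool_cam': [[0.001, 0.964, 0.266, 71.824], [1.0, -0.001, -0.0, -0.218], [0.0, 0.266, -0.964, -158.914], [0.0, 0.0, 0.0, 1.0]]}
```

View pics/top0.png

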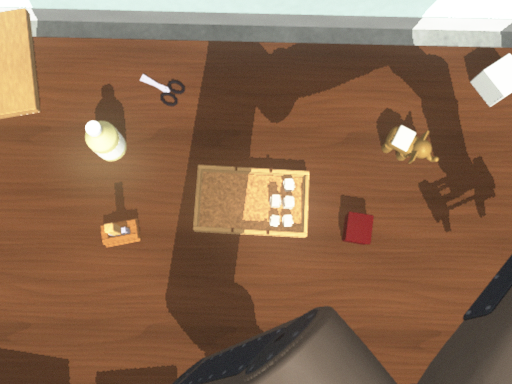

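View pics/side0.png

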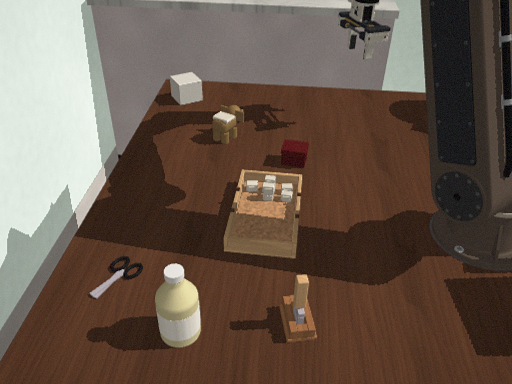

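The top view shows the tray at about (252,202), with its length along the image's horizontal (world y) and the heap at its right end (world −y). The stand with the rake is at (120,232), the glue at (105,140), the gift box at (359,228) and the elephant at (410,143). The side view agrees: the rake stands upright at (300,300). Next I'll take closer wrist views.

```bash
cat > h.py <<'E'
from plant import bot
import cv2, numpy as np
from scipy.spatial.transform import Rotation as Rn
def quat(a):   # tool down, closing axis at world angle a
    y=np.array([np.cos(a),np.sin(a),0]); z=np.array([0,0,-1.]); x=np.cross(y,z)
    return Rn.from_matrix(np.stack([x,y,z],1)).as_quat()
def snap(n,f=None):
    s=bot.read_state(); im=bot.camera(n); c=bot.get_calibration(n)
    if n=="wrist":
        T=np.eye(4); T[:3,:3]=Rn.from_quat(s["eef_rot"]).as_matrix(); T[:3,3]=s["tcp_pos"]
        M=T@np.array(c["T_tool_cam"])
    else: M=np.linalg.inv(np.array(c["view"]))
    if f: cv2.imwrite(f"pics/{f}.png",im[...,::-1])
    return im,(n,c,M)
def ray(cam,uv):
    n,c,M=cam; uv=np.atleast_2d(np.float64(uv))
    p=(uv-[c["cx"],c["cy"]])/[c["fx"],c["fy"]]
    if n=="wrist":
        r=np.linalg.norm(p,axis=1,keepdims=True)+1e-9
        d=np.hstack([p/r*np.sin(r),np.cos(r)])
    else: d=np.hstack([p,np.ones((len(p),1))])
    return M[:3,3],(d*[1,-1,-1])@M[:3,:3].T
def plane(cam,uv,z):
    o,d=ray(cam,uv); return o+d*((z-o[2])/d[:,2])[:,None]
def proj(cam,P):
    n,c,M=cam; q=np.atleast_2d(P); q=(q-M[:3,3])@M[:3,:3]*[1,-1,-1]
    if n=="wrist":
        h=np.linalg.norm(q[:,:2],axis=1,keepdims=True); p=q[:,:2]/h*np.arctan2(h,q[:,2:])
    else: p=q[:,:2]/q[:,2:]
    return p*[c["fx"],c["fy"]]+[c["cx"],c["cy"]]
E
python3 - <<'E'
from h import *
im,cam=snap("top")
t=plane(cam,[(198,166),(310,170),(307,237),(194,234)],42); print(np.round(t,0),t.mean(0))
s=plane(cam,[(102,224),(137,220),(140,242),(105,246)],30); print(np.round(s,0),s.mean(0))
print(plane(cam,[(118,155),(359,228)],0))
for a in (0,np.pi/2,np.pi,-np.pi/2):
    for p in (t.mean(0),s.mean(0)):
        print(a,bot.solve_ik([p[0],p[1],260],quat(a)))
E
```

```text
[[ 623.  124.   42.]
 [ 619. -166.   42.]
 [ 445. -158.   42.]
 [ 447.  127.   42.]] [533.56236396 -18.23131363  42.        ]
[[469. 364.  30.]
 [481. 275.  30.]
 [425. 264.  30.]
 [413. 352.  30.]] [446.90631655 313.8261287   30.        ]
[[ 658.90487753  344.17526728    0.        ]
 [ 475.60908784 -299.84285322    0.        ]]
0 [ 0.33332012  0.10454001 -0.24570626  0.         -1.22055006  2.80827253]
0 [ 0.97109332  0.12552325 -0.22139775  0.         -1.22387533  2.17049933]
1.5707963267948966 [ 0.33332012  0.10454001 -0.24570626  0.         -1.22055006 -1.90411645]
1.5707963267948966 [ 0.97109332  0.12552325 -0.22139775  0.         -1.22387533 -2.54188965]
3.141592653589793 [ 0.33332012  0.10454001 -0.24570626  0.         -1.22055006 -0.33332012]
3.141592653589793 [ 0.97109332  0.12552325 -0.22139775  0.         -1.22387533 -0.97109332]
-1.5707963267948966 [ 0.33332012  0.10454001 -0.24570626  0.         -1.22055006  1.2374762 ]
-1.5707963267948966 [ 0.97109332  0.12552325 -0.22139775  0.         -1.22387533  0.599703  ]
```

```bash
python3 - <<'E'
from h import *
bot.move_ptp([534,-18,280],quat(-np.pi/2)); bot.pause(.2)
snap("wrist","w_tray")
bot.move_ptp([447,314,230],quat(np.pi+.17)); bot.pause(.2)
s=bot.read_state();print(s["t"],s["tcp_pos"])
snap("wrist","w_stand")
E
```

```text
4.6833 [447.28242217 313.63313055 230.09741537]
```

View pics/w_tray.png

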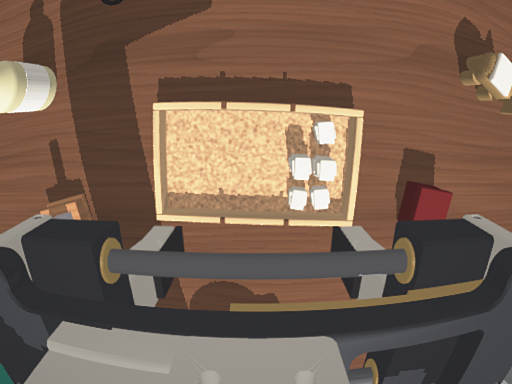

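View pics/w_stand.png

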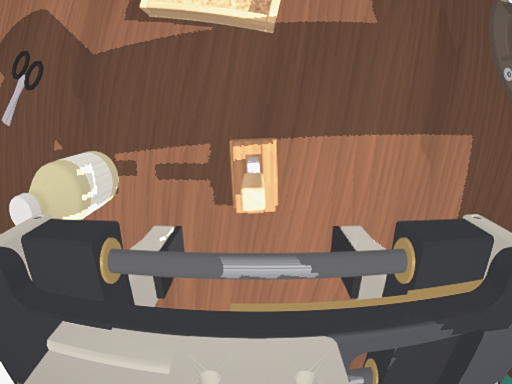

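The tray's rim corners are at (155,103), (363,109), (353,225) and (158,220). The chunks are at (325,132), (302,168), (325,169), (298,200) and (320,199). The middle pair is stacked and the inner far place is empty. The stand is at about (231–278, 139–212), with the handle leaning down the image. I'll zoom in on the stand.

```bash
python3 - <<'E'
import cv2,numpy as np
a=cv2.imread("pics/w_stand.png")[130:220,220:290]
b=cv2.imread("pics/w_tray.png")[95:235,285:370]
A=cv2.resize(a,None,fx=6,fy=6,interpolation=2);B=cv2.resize(b,None,fx=4,fy=4,interpolation=2)
C=np.zeros((600,800,3),np.uint8);C[:540,:420]=A;C[:560,440:780]=B
cv2.imwrite("pics/zoom.png",C)
E
```

```text
(no output)
```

View pics/zoom.png

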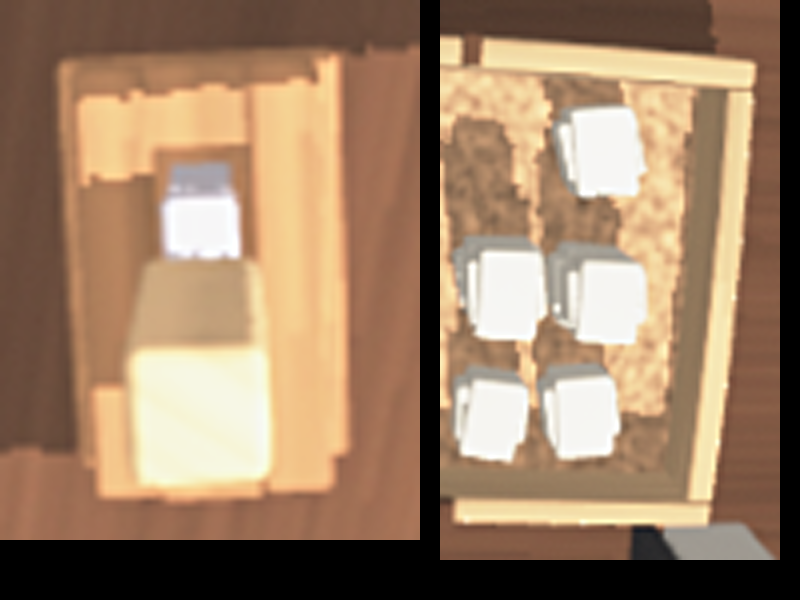

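```bash
cat >> h.py <<'E'
def cam_at(p,q):
    c=bot.get_calibration("wrist");T=np.eye(4); T[:3,:3]=Rn.from_quat(q).as_matrix(); T[:3,3]=p
    return ("wrist",c,T@np.array(c["T_tool_cam"]))
E
python3 - <<'E'
from h import *
ct=cam_at([534,-18,280],quat(-np.pi/2)); cs=cam_at([447.28,313.63,230.1],quat(np.pi+.17))
z=lambda x,y:(220+x/6,130+y/6)
H=plane(cs,[z(130,347),z(268,345),z(270,485),z(137,488)],130)
print("handle",H.round(1),H.mean(0)); d=(H[1]+H[2]-H[0]-H[3]);print("ang x",np.degrees(np.arctan2(-d[1],-d[0])),np.linalg.norm(d)/2)
e=(H[3]+H[2]-H[0]-H[1]);print("ang y",np.degrees(np.arctan2(e[1],e[0])),np.linalg.norm(e)/2)
R=plane(ct,[(155,103),(363,109),(353,225),(158,220)],42);print("tray",R.round(1),R.mean(0))
for i,j in ((1,0),(2,3),(0,3),(1,2)): v=R[j]-R[i];print(np.degrees(np.arctan2(v[1],v[0])),np.linalg.norm(v))
z=lambda x,y:(285+(x-440)/4,95+y/4)
print("outer3/1",plane(ct,[z(605,150),z(497,420),z(587,417)],40).round(1).tolist())
print("mid",plane(ct,[z(512,293),z(612,300)],62).round(1).tolist())
# second view top camera: handle top, tray corners
E
```

```text
handle [[462.  308.8 130. ]
 [441.7 305.  130. ]
 [437.4 326.7 130. ]
 [457.4 330.6 130. ]] [449.61641877 317.78696043 130.        ]
ang x 10.926575184339358 20.518389247498693
ang y 101.38723007219652 22.166384444011904
tray [[ 626.8  121.4   42. ]
 [ 619.2 -163.5   42. ]
 [ 450.6 -160.6   42. ]
 [ 458.1  128.1   42. ]] [538.68458486 -18.63571171  42.        ]
88.47313341781165 285.06234662932
88.5207295736139 288.7436980973205
177.74104977171282 168.90013500316977
178.99061919865508 168.6533646605942
outer3/1 [[584.2, -112.1, 40.0], [488.8, -77.6, 40.0], [489.9, -110.1, 40.0]]
mid [[538.1, -77.7, 62.0], [536.2, -111.3, 62.0]]
```

```bash
python3 - <<'E'
from h import *
q=quat(np.pi+.192)
bot.move_ptp([449.6,317.8,165],q); bot.line_to([449.6,317.8,86],120); bot.pause(.2)
s=bot.read_state();print(s["tcp_pos"],s["contact_force"])
bot.move_gripper(15,40); bot.pause(.2)
s=bot.read_state();print(s["t"],s["tcp_pos"],s["eef_rot"],s["contact_force"],s["width"],s["finger_force"],s["moment"])
p=s["tcp_pos"]
bot.line_to([449.6,317.8,180],120); bot.pause(.2)
s=bot.read_state();print(s["t"],s["tcp_pos"],s["contact_force"],s["width"],s["finger_force"],s["moment"])
snap("side","side1")
c=cv2.imread("pics/side1.png")[200:350,230:380];cv2.imwrite("pics/side1c.png",cv2.resize(c,None,fx=4,fy=4))
E
```

```text
[449.94934795 318.2472524   86.88372103] [0.26969863 0.79774978 0.07778902]
7.3583 [449.5942434  317.83360548  85.98704326] [ 7.71646233e-01 -6.36051956e-01 -5.08884106e-07 -9.48093035e-06] [-0.32447687 -0.08257584 -0.67749886] 21.783640167295626 39.96861219406128 [-0.00878144  0.00775764 -0.02812787]
8.4917 [449.34003865 317.47834736 179.17046818] [ 0.23329741  0.64866688 -1.74547385] 21.871005441244833 39.96858537197113 [0.05898268 0.12709472 0.0255806 ]
```

View pics/side1c.png

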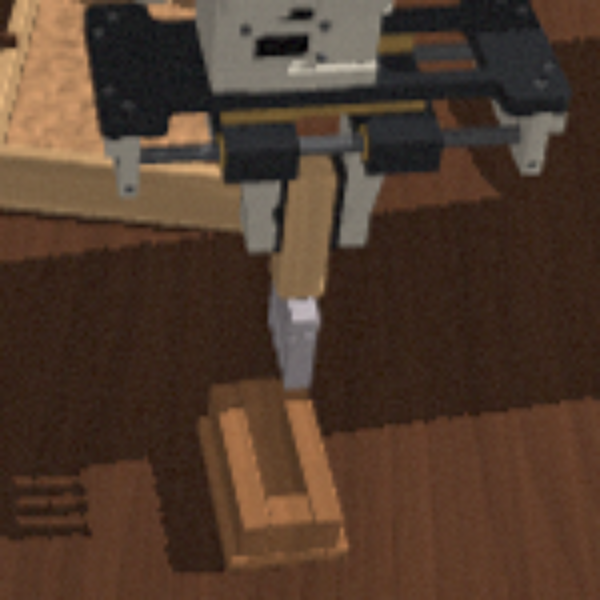

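The rake hangs straight in the gripper, and the slot was cleared without a snag. Next I'll feel for the bed in the empty part of the tray.

```bash
cat >> h.py <<'E'
TA=np.radians(-1.5); TC=np.array([538.5,-18.6]); QT=quat(-np.pi/2+TA)
def W(x,y,z):  # tray xy -> world
    c,s=np.cos(TA),np.sin(TA); return [TC[0]+c*x-s*y, TC[1]+s*x+c*y, z]
def F(n=6,dt=.015):
    f=[]
    for _ in range(n): bot.pause(dt); f.append(bot.read_state()["contact_force"])
    return np.mean(f,0)
def touch(x,y,z0,f0,want=2.5,step=.5,zmin=87):
    z=z0; bot.line_to(W(x,y,z),60); 
    while z>zmin:
        f=F(4)[2]-f0
        if f>want*.6: 
            f=F(8)[2]-f0
            if f>want*.6: return z,f
        z-=step; bot.line_to(W(x,y,z),10)
    return z,None
E
python3 - <<'E'
from h import *
bot.move_ptp(W(0,95,165),QT); bot.line_to(W(0,95,112),120); bot.pause(.3)
f0=F(15); a=[bot.read_state()["contact_force"][2] for _ in range(3)]; print("f0",f0,a,bot.read_state()["t"])
z1,f1=touch(0,95,102,f0[2]); print(z1,f1,bot.read_state()["t"],bot.read_state()["tcp_pos"])
bot.line_to(W(0,95,z1+3),40); bot.line_to(W(0,-12,z1+3),150)
z2,f2=touch(0,-12,z1+1.5,f0[2]); print(z2,f2,bot.read_state()["t"],bot.read_state()["tcp_pos"])
bot.line_to(W(0,-12,z2+3),40); print(F(10)-f0)
E
```

```text
f0 [ 0.16764022  0.04740255 -1.83503998] [np.float64(-1.7683722815933334), np.float64(-1.7683722815933334), np.float64(-1.7683722815933334)] 11.2833
89.5 2.075048262347129 19.7167 [541.06754245  76.42035216  89.64242806]
89.5 2.6362367200248222 22.2333 [538.29277146 -30.61089619  89.64940317]
[-0.16854551 -0.11761813 -0.0744694 ]
```

```bash
python3 - <<'E'
from h import *
f0=-1.84
bot.line_to(W(0,-12,160),200); bot.line_to(W(-47,-122.5,160),200); bot.pause(.15)
s=bot.read_state(); f0=F(8); print(f0)
bot.line_to(W(-47,-122.5,91),100); print("down",F(6)-f0)
z=90.
while z>88.8:
    bot.line_to(W(-47,-122.5,z),10); f=F(6)[2]-f0[2]; print(z,f)
    if f>2.3: break
    z-=.3
print("touch",z,f,bot.read_state()["t"])
if f<5:
    bot.line_to(W(-47,48,z),65); print("end",F(6)-f0,bot.read_state()["t"])
    bot.line_to(W(-47,46,z+3),40);bot.line_to(W(-47,46,165),200)
    snap("top","top2"); print(bot.read_state()["t"])
E
python3 -c "
import cv2
c=cv2.imread('pics/top2.png')[150:250,180:325];cv2.imwrite('pics/top2c.png',cv2.resize(c,None,fx=5,fy=5,interpolation=2))"
```

```text
[-0.13837226  0.09150852 -1.92192076]
down [-0.15984515  0.15627165  0.62461177]
90.0 0.0026411849624816686
89.7 -0.019981434218967697
89.4 3.0697384274907247
touch 89.4 3.0697384274907247 26.1667
end [-3.83015430e-03 -2.26650490e+00  4.22031453e+00] 29.0417
29.8583
```

View pics/top2c.png

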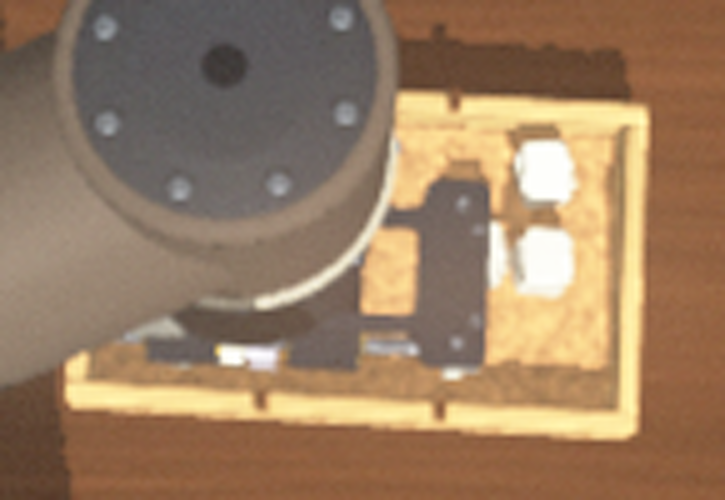

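The −x column is cleared: both of its chunks were swept away under about 3–4 N. Now I'll push the two top chunks sideways into the cleared column, then look.

```bash
cat >> h.py <<'E'
QS=quat(np.pi+TA)
E
python3 - <<'E'
from h import *
bot.move_ptp(W(28,-77,165),QS); bot.line_to(W(28,-77,115.5),120); f0=F(6)
print(f0)
bot.line_to(W(-18,-77,115.5),40); print(F(4)-f0)
bot.line_to(W(-15,-77,118),40); bot.line_to(W(-15,-77,165),200)
bot.line_to(W(-10,10,210),200); bot.pause(.1)
s=bot.read_state(); print(s["t"],s["tcp_pos"].tolist(),s["eef_rot"].tolist())
snap("wrist","w3")
E
```

```text
[ 0.24359355  0.25260776 -1.55115758]
[ 0.03509634 -0.45971426 -0.18783198]
34.4333 [527.962092852432, -9.052437479547692, 208.89406968815265] [-0.6975807927200506, 0.7165053332679034, 0.0005192638956442218, -0.000935623708262205]
```

View pics/w3.png

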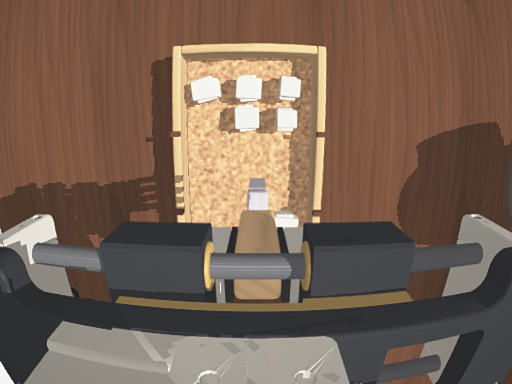

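All seven chunks now lie in one layer: +x outer at (206,88), the middle pair at (248,88) and (247,118), and the two fallen ones in the −x column at (290,87) and (286,118). The swept pair is near (287,218). I'll sweep the −x column again, this time into the middle third.

```bash
python3 - <<'E'
from h import *
c=cam_at([527.96,-9.05,208.9],[-0.69758,0.7165,0.00052,-0.00094])
P=plane(c,[(206,88),(248,88),(247,118),(290,87),(286,118),(287,218),(188,48),(183,57),(279,76),(300,76),(279,98),(300,99)],36)[:,:2]-TC
R=np.array([[np.cos(TA),-np.sin(TA)],[np.sin(TA),np.cos(TA)]]); print((P@R).round(1).tolist())
E
```

```text
[[45.3, -94.2], [-1.3, -93.1], [-0.1, -59.5], [-47.5, -94.7], [-43.3, -59.8], [-46.9, 57.0], [66.1, -141.9], [71.7, -131.6], [-35.3, -106.9], [-58.6, -107.6], [-35.3, -82.0], [-58.7, -81.5]]
```

```bash
python3 - <<'E'
from h import *
bot.move_ptp(W(-47,-122.5,165),QT); bot.pause(.15); f0=F(8)
bot.line_to(W(-47,-122.5,91),100); print("down",F(6)-f0)
z=89.8
while z>88.8:
    bot.line_to(W(-47,-122.5,z),10); f=F(6)[2]-f0[2]; print(z,f)
    if f>2: break
    z-=.3
if f<5:
    bot.line_to(W(-47,-45,z),60); print("end",F(6)-f0,bot.read_state()["t"])
    bot.line_to(W(-47,-47,z+3),40);bot.line_to(W(-47,-47,165),200)
    bot.move_ptp([449.6,317.8,180],quat(np.pi+.192)); bot.pause(.1)
    snap("top","top4"); snap("side","side4"); print(bot.read_state()["t"])
E
python3 -c "
import cv2,numpy as np
a=cv2.imread('pics/top4.png')[150:250,180:325];b=cv2.imread('pics/side4.png')[160:350,210:340]
C=np.zeros((600,800,3),np.uint8);C[:276,:400]=cv2.resize(a,(400,276),interpolation=2);C[:570,405:795]=cv2.resize(b,(390,570),interpolation=2)
cv2.imwrite('pics/c4.png',C)"
```

```text
down [ 0.26426255 -0.09625466  0.36923968]
89.8 0.24155816402733166
89.5 2.101364190921871
end [-0.06373908  1.1761915   3.37180396] 39.6167
42.3667
```

View pics/c4.png

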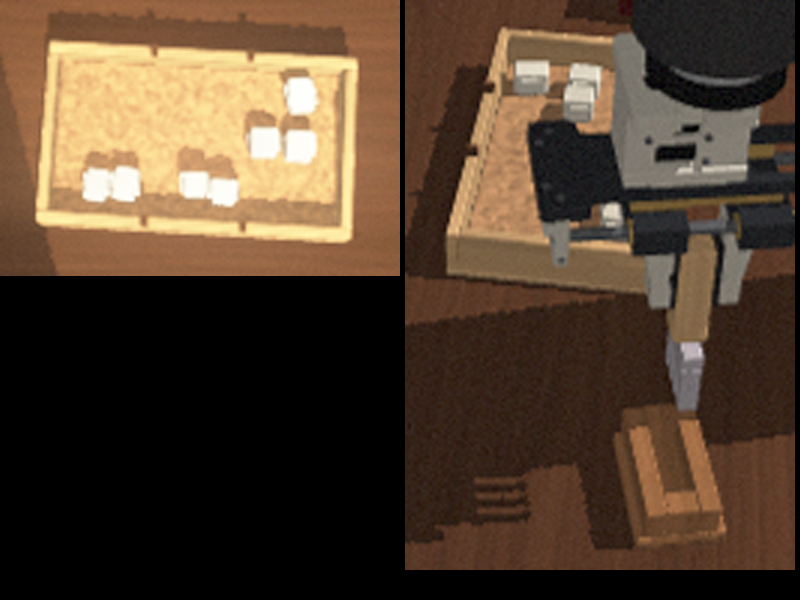

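Single layer, with two chunks in the left third (97,184) and (126,184), two in the middle (194,183) and (224,190), and three in the right. The rake still hangs straight over the slot. I'll check the margins in numbers and put the rake back.

```bash
python3 - <<'E'
from h import *
im,c=snap("top")
k=400/145; uv=np.array([(97,184),(126,184),(194,183),(224,190),(264,142),(301,145),(300,95)])/k+[180,150]
R=np.array([[np.cos(TA),-np.sin(TA)],[np.sin(TA),np.cos(TA)]]); print(((plane(c,uv,36)[:,:2]-TC)@R).round(0).tolist())
f0=F(8); p=[449.6,317.8]
for z in (125,108,96,90,88):
    bot.line_to([*p,z],100); f=F(5)-f0; print(z,f.round(2))
    if np.abs(f).max()>5: break
else:
    z=88
    while z>85.5 and f[2]<1.5: z-=.5; bot.line_to([*p,z],10); f=F(5)-f0
    print("floor",z,f.round(2))
print(bot.read_state()["t"])
E
```

```text
[[-48.0, 93.0], [-47.0, 66.0], [-43.0, 3.0], [-48.0, -25.0], [-2.0, -60.0], [-3.0, -94.0], [45.0, -92.0]]
125 [ 0.56 -0.2  -0.04]
108 [ 0.64 -0.42  0.35]
96 [0.38 0.06 0.09]
90 [ 0.32 -0.35  0.19]
88 [ 0.18 -0.44 -0.12]
floor 85.5 [-1.99 -0.91  6.82]
46.4167
```

```bash
python3 - <<'E'
from h import *
bot.move_gripper(60); bot.pause(.2); bot.line_to([449.6,317.8,175],120)
bot.line_to([449.6,250,240],150); bot.pause(.3)
print(bot.read_state()["t"]); snap("side","side5"); snap("wrist","w5")
a=cv2.imread('pics/side5.png')[160:350,210:340];b=cv2.imread('pics/w5.png')
C=np.zeros((570,800,3),np.uint8);C[:570,:390]=cv2.resize(a,(390,570),interpolation=2);C[:307,390:]=cv2.resize(b,(410,307))
cv2.imwrite('pics/c5.png',C)
E
```

```text
49.4167
```

View pics/c5.png

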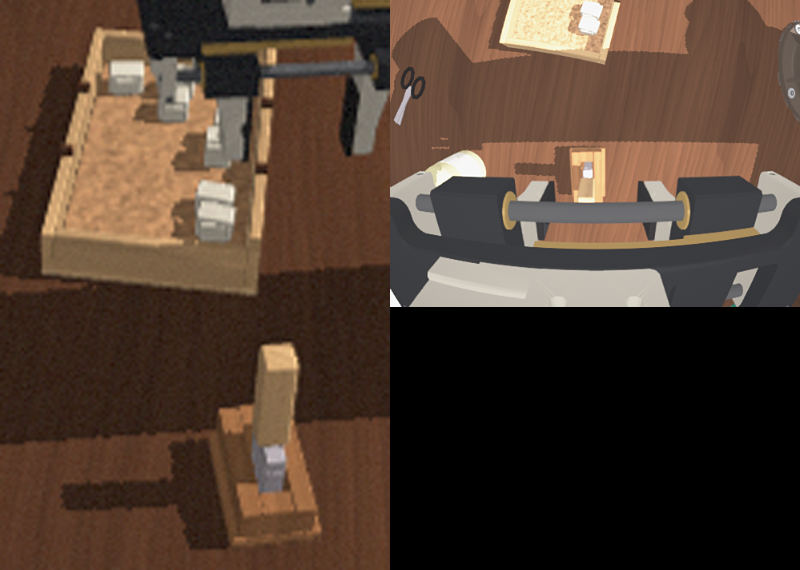

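The rake stands upright in its slot at (270,460), released and clear of the gripper. The chunks are spread out in one layer, so I'll hand in.

```bash
python3 -c "
from plant import bot
print(bot.close_job())"
```

```text
the job is handed in; nothing more can be done
None
```

I handed the job in at about 50 s of the 64 s allowed. By camera, the seven chunks lie in a single layer with 2, 2 and 3 per third, and the rake is upright in its stand and released. The bed force read 2–4 N wherever I checked it, at the touchdowns and the ends of the sweeps, not during the strokes. The interface returned no verdict.

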